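Heft three identical staple tins, rack the part-used ones, hold up the full one

TASK

Three identical closed tins of carton staples are standing about on the packing bench; one is still full, the other two are part-used, and only their weight tells which. Pick them up to feel their weight, stand the two lighter tins fully home in wells of the plywood rack and let go of them, and finish with the heaviest tin in the gripper: the program ends while holding it up, upright and still, well clear above everything else on the bench (its underside at least 16 cm above the bench top). Do not knock over a tin, and do not push the other things about.

Things in the scene. Friction and masses are not known exactly. Their poses are not given: they have to be found in the camera images.
- tin_a_center (a point): closed round steel tin of carton staples with a cardboard-brown paper band, one of three that look exactly alike and differ only in weight (0.18 to 0.64 kg; the heaviest outweighs either other by at least 200 g, and which one it is changes from start to start). 52 mm in diameter, 90 mm high, stands upright on the bench; the lid is the top 19 mm and does not come off. This point is the tin's centre, 45 mm above its underside; z runs up its axis
- tin_b_center (a point): closed round steel tin of carton staples with a cardboard-brown paper band, one of three that look exactly alike and differ only in weight (0.18 to 0.64 kg; the heaviest outweighs either other by at least 200 g, and which one it is changes from start to start). 52 mm in diameter, 90 mm high, stands upright on the bench; the lid is the top 19 mm and does not come off. This point is the tin's centre, 45 mm above its underside; z runs up its axis
- tin_c_center (a point): closed round steel tin of carton staples with a cardboard-brown paper band, one of three that look exactly alike and differ only in weight (0.18 to 0.64 kg; the heaviest outweighs either other by at least 200 g, and which one it is changes from start to start). 52 mm in diameter, 90 mm high, stands upright on the bench; the lid is the top 19 mm and does not come off. This point is the tin's centre, 45 mm above its underside; z runs up its axis
- rack: light plywood tin rack screwed to the bench: a block 85 mm (its x) by 244 mm (its y) by 36 mm high with three round wells in a row along its y, 80 mm apart, all empty at the start. Origin at the centre of its underside. (All the work is on the right-hand half of the bench; a black steel post, 80 mm square and taller than the arm, with a power box on its right side 0.55 to 0.75 m up, stands straight ahead of the robot at the bench's front edge: keep the arm to the right of it)
- well_0 (a point): centre of the floor of a rack well, 8 mm above the bench; z up. The bore is 58 mm in diameter and 28 mm deep, its rim lightly chamfered. A tin standing home in it has its underside here and its centre 45 mm above; at the rack's -y end
- well_1 (a point): centre of the floor of a rack well, 8 mm above the bench; z up. The bore is 58 mm in diameter and 28 mm deep, its rim lightly chamfered. A tin standing home in it has its underside here and its centre 45 mm above; the middle one
- well_2 (a point): centre of the floor of a rack well, 8 mm above the bench; z up. The bore is 58 mm in diameter and 28 mm deep, its rim lightly chamfered. A tin standing home in it has its underside here and its centre 45 mm above; at the rack's +y end
- label_roll: upright roll of blank labels, 62 mm in diameter, 60 mm high; a bystander, leave it where it is; origin at the centre of its underside
- glue_stick: yellow glue stick standing upright, 29 mm in diameter, 94 mm high; a bystander, leave it where it is; origin at the centre of its underside
- marker_black: white marker pen with a black cap lying on the bench, 137 mm long, 19 mm wide, long axis along its y; a bystander, leave it where it is; origin at the centre of its underside
- marker_blue: white marker pen with a blue cap lying on the bench, 140 mm long, 18 mm wide, long axis along its y; a bystander, leave it where it is; origin at the centre of its underside
- tape_roll_a: brown roll of packing tape lying flat, 110 mm in diameter, 48 mm high; a bystander, leave it where it is; origin at the centre of its underside
There are look-alikes about, which are no part of the job. What is shaped like the part that bears tin_c_center but orange is not meant.

How it is judged:
By the outcome, as a careful person would: the job done as asked, in the order asked, and still so for the second after the job is handed in, while the arm keeps its last pose, push and grip.
It also fails if it takes over 72 s, if anything falls off the work surface, if the arm or the gripper's body presses on something with over 40 N, if the wrist force passes 120 N, or if a joint passes its speed limit or range.

ROBOT

A 7-joint arm with a two-finger parallel gripper is mounted at the origin on a cart in front of the work surface, level with it; the furniture and walls round the work are solid. World frame = base frame: x ahead of the robot, y to its left, z up, the work surface at z = 0. Lengths are in m, angles in rad, forces in N, time in s.
With the tool pointing down it reaches from about 0.4 to 0.875 m from the base axis. Payload 4.4 kg.
Tool frame: the origin (TCP) lies on the centre line of the jaws, within the pads' length; the fingertips stand r.tcp_to_tips ahead of it and the grasp point (between the pads) lies 5 mm behind it (r.tcp_to_tips is the distance from the TCP to the fingertips, in m); z points along the fingers, y is the line along which they close (so a half turn about z gives the same grasp; the last joint's range is limited). The gripper opens to 85 mm and grips with 20 to 120 N. Pads are 22 mm wide; open, the fingers measure 114 mm over their backs; the gripper's body (76 mm by 85 mm) begins 54 mm behind the grasp point. The pads swing forward as they close: fully open they stand 13 mm farther back than shut.
Start: joints at [1.158, 0.628, 0.038, 1.517, -0.027, 0.996, -0.02], TCP at [0.221, -0.611, 0.245] pointing down, gripper open.
Joint ranges: [-3.06, 3.06], [-0.37, 2.12], [-1.25, 1.32], [0.18, 2.47], [-1.1, 4.24], [0.23, 1.98], [-2.94, 2.94]. Speed limits (rad/s): [2.57, 2.57, 3.14, 3.14, 3.14, 3.14, 3.14].

INTERFACE

Orientations are given as a unit quaternion [w, x, y, z].
In Python, from station import status, eyes, order, r gives the robot as it stands.
- The arm moves only by the tool arm_command, never from a script. Its argument "increments" is a list of rows, each a list of 7 numbers: the shift along the tool's x, y, z in mm, then the turn, a rotation vector about the tool's x, y, z in rad, then the closure, from 0 (fully open) to 1 (shut). A call has 1 to 12 rows; each row shifts and turns the commanded pose from where the row before left it, along the tool's axes as they then stand; what a row does not reach is not made up. A row lasts 1/8 s, in which the tool goes at most 62.5 mm and 10.7 degrees, less where a joint would pass 70% of its speed; a pose out of reach is approached as far as the arm can. A call with a gripper value outside its range is refused whole. The fingers move at their own pace and stop on an object; the grip force is fixed at half the most. Time passes only in rows, so rows that do not move let the fingers close. It gives the time, the measured TCP pose, the force, the opening and the grip force at its end, in the units of the state.
- status.state(): the state, without advancing time (a new reading comes with each control period).
- eyes.read_camera(name): name is "scene" or "top" or "wrist"; returns a dict with "color" (420x560x3 uint8, red, green, blue), "fx", "fy", "cx", "cy" (pixels), "D" ([k1, k2, p1, p2, k3] as OpenCV has them; the pictures are not rectified), "view" (4x4, takes a point from world to camera coordinates); the wrist camera has in their place "T_tool_cam" (4x4, takes a point from camera to tool coordinates, whose origin is the TCP and whose axes are the flange's). Camera axes: x right, y down, z forward; pixel columns grow to the right and rows downward; lengths in m; the calibration is good to about 2 mm. A picture is of the moment at which its call begins: read the wrist's pose just before it. There is no depth.
- order.job_done(): hands the job in; it is judged then, once.
The state is a dict: "t": time; "joint_positions": joint angles; "dq": joint speeds; "tau": joint torques, N m; "tool_pos": TCP position; "eef_rot": TCP orientation; "wrist_force": force on the tool from outside, world axes, zero at the start; "torque": the same for the moment, N m; "width": finger opening in m; "finger_force": force on a finger pad.
Only numpy, scipy, OpenCV 4.12 (cv2) and the standard library are available. Lean on these libraries where they do the work, as an engineer would, in place of code of your own. Each camera call takes 0.05 s, during which the arm holds its last target. There are 200 camera calls.

## Working session

There is one attempt and no reset: what is moved stays moved. The work goes in short steps, Python scripts to look and compute and a tool call to move; the robot and the scene stay as the last step left them, time stands still between calls to the robot, and variables do not carry over. Pictures are saved under pics/ and viewed, at most 10 in all, crops included, and the job is handed in when it is done.

Besides the shell and the picture viewer there is one more tool, called after "Emit:" as a command line: name --pt "numbers of a row" for each row, then --argument value for the rest. arm_command: Moves the arm, as the interface text tells. Its arguments: {"type":"object","properties":{"increments":{"type":"array","items":{"type":"array","items":{"type":"number"}}}},"required":["increments"]}

```bash
ls; mkdir -p pics
python3 - <<'E'
from station import status, eyes, order, r
import cv2,numpy as np
print(status.state(), r.tcp_to_tips)
for n in ("scene","top"):
    c=eyes.read_camera(n); cv2.imwrite(f"pics/{n}0.png",c["color"][:,:,::-1]); 
    print({k:(v if k!='color' else 0) for k,v in c.items()})
E
```

```text
pics
{'t': 0.0, 'joint_positions': array([ 1.15815232,  0.6293839 ,  0.03842826,  1.51836186, -0.02701763,
        0.99627253, -0.02002973]), 'dq': array([ 0.00074032, -0.00105679, -0.00029362,  0.0007033 ,  0.00118644,
        0.0002489 ,  0.00145052]), 'tau': array([-3.41278192e-04, -5.63416779e+01,  1.22665476e+00, -1.93451840e+01,
        1.12134096e-02,  1.05687836e-02,  1.93411103e-05]), 'tool_pos': array([ 0.22079446, -0.61072295,  0.24436628]), 'eef_rot': array([-9.39443069e-04,  9.85002031e-01,  1.72540105e-01, -1.66662971e-04]), 'wrist_force': array([ 0.08612046, -0.08628055, -0.44038011]), 'torque': array([ 0.00098084,  0.04744132, -0.01112862]), 'finger_force': 0.0, 'width': 0.0854505539464235} 0.014
{'color': 0, 'fx': 404.27173898530174, 'fy': 404.27173898530174, 'cx': 288.4719122744813, 'cy': 214.24960726495615, 'D': array([-0.12114236,  0.        ,  0.        ,  0.        ,  0.        ]), 'view': array([[ 0.81019852, -0.5857126 ,  0.02278386, -0.62335283],
       [-0.24970968, -0.3800603 , -0.89061734,  0.07598078],
       [ 0.53030504,  0.7158875 , -0.4541824 ,  0.92611659],
       [ 0.        ,  0.        ,  0.        ,  1.        ]])}
{'color': 0, 'fx': 398.25587182505217, 'fy': 398.25587182505217, 'cx': 280.9649085552007, 'cy': 204.306604289576, 'D': array([-0.0955829,  0.       ,  0.       ,  0.       ,  0.       ]), 'view': array([[ 0.13835734, -0.99038106,  0.00161141, -0.38659133],
       [-0.96634124, -0.13535492, -0.21877765,  0.48799636],
       [ 0.21689136,  0.02871232, -0.97577341,  0.88753928],
       [ 0.        ,  0.        ,  0.        ,  1.        ]])}
```

View pics/scene0.png

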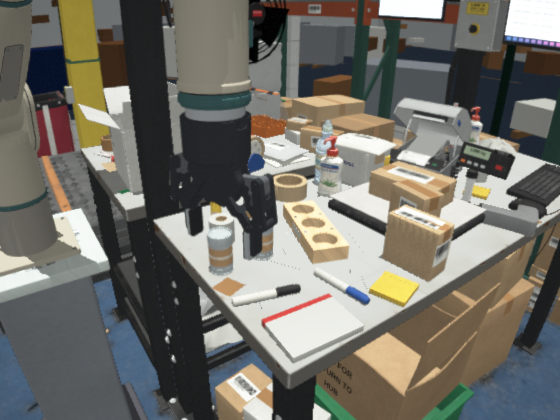

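View pics/top0.png

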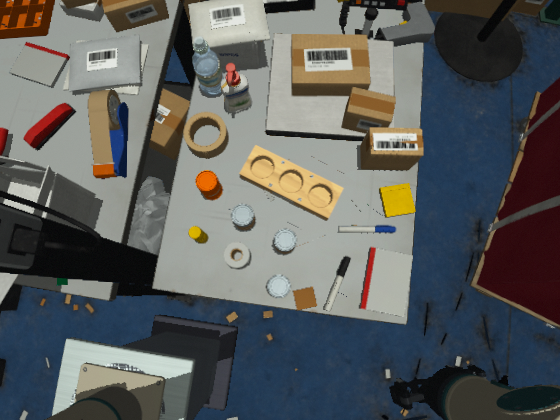

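Top view: three grey-lidded tins at (242,215), (284,240) and (277,286). The orange lookalike is at (208,182), label roll at (237,256), glue stick at (197,233). Rack wells are at (262,164), (291,180) and (321,194). The scene view shows the gripper above the tins.

Could be taken for a tin: the orange tin (208,182), label roll (237,256) and glue stick (197,233). I choose the three grey lids.

```bash
cat > h.py <<'E'
from station import status, eyes, order, r
import cv2,numpy as np
from scipy.spatial.transform import Rotation as R
def pose():
    s=status.state(); q=s["eef_rot"]; return np.array(s["tool_pos"]),R.from_quat([q[1],q[2],q[3],q[0]])
def K(c): return np.array([[c["fx"],0,c["cx"]],[0,c["fy"],c["cy"]],[0,0,1.]])
def cam(name):
    if name=="wrist":
        p,q=pose(); c=eyes.read_camera(name); T=np.eye(4);T[:3,:3]=q.as_matrix();T[:3,3]=p
        c["view"]=np.linalg.inv(T@c["T_tool_cam"])
    else: c=eyes.read_camera(name)
    return c
def ray(c,px,z):
    u=cv2.undistortPoints(np.array(px,float).reshape(-1,1,2),K(c),c["D"]).reshape(-1,2)
    Rm,t=c["view"][:3,:3],c["view"][:3,3]; o=-Rm.T@t
    d=np.c_[u,np.ones(len(u))]@Rm
    return o+d*((z-o[2])/d[:,2])[:,None]
def proj(c,P):
    Rm,t=c["view"][:3,:3],c["view"][:3,3]
    return cv2.projectPoints(np.array(P,float).reshape(-1,1,3),cv2.Rodrigues(Rm)[0],t,K(c),c["D"])[0].reshape(-1,2)
def loc(P,p=None,q=None):  # world point -> mm in current tool axes
    p,q=pose(); return np.round(q.inv().apply(np.array(P)-p)*1000,1)
E
python3 - <<'E'
from h import *
c=cam("top"); im=c["color"]
print("tcp px",proj(c,[0.221,-.611,.245]))
hsv=cv2.cvtColor(im,cv2.COLOR_RGB2HSV)
for n,px in dict(t1=(242,215),t2=(284,240),t3=(277,286)).items():
    x,y=px; w=hsv[y-18:y+19,x-18:x+19]
    print(n,hsv[y,x],hsv[y-16,x-16])
for n,z,pl in (("tins",.09,[(242,215),(284,240),(277,286)]),("orange",.09,[(208,181)]),("wells",.036,[(262,164),(291,180),(321,194)]),("roll",.06,[(237,254)]),("glue",.094,[(195,232)]),("tape",.048,[(207,133)]),("bench",0,[(155,290),(407,322),(422,40)]),("mk",0.01,[(345,260),(328,308),(340,229),(395,229)])):
    print(n,np.round(ray(c,pl,z),3).tolist())
big=cv2.resize(im[150:310,170:345],None,fx=4,fy=3.75,interpolation=cv2.INTER_CUBIC); cv2.imwrite("pics/crop.png",cv2.resize(im[150:300,170:345],None,fx=4,fy=4,interpolation=cv2.INTER_CUBIC)[:,:,::-1])
E
```

```text
tcp px [[422.64917946 376.67435099]]
t1 [ 90  20 191] [ 56  11 169]
t2 [ 92  20 200] [ 51  11 170]
t3 [ 90  18 204] [ 56  11 170]
tins [[0.492, -0.232, 0.09], [0.449, -0.334, 0.09], [0.347, -0.333, 0.09]]
orange [[0.56, -0.142, 0.09]]
wells [[0.636, -0.254, 0.036], [0.605, -0.331, 0.036], [0.58, -0.407, 0.036]]
roll [[0.406, -0.232, 0.06]]
glue [[0.438, -0.135, 0.094]]
tape [[0.693, -0.107, 0.048]]
bench [[0.296, -0.041, 0.0], [0.305, -0.652, 0.0], [1.081, -0.646, 0.0]]
mk [[0.432, -0.486, 0.01], [0.314, -0.459, 0.01], [0.505, -0.466, 0.01], [0.524, -0.601, 0.01]]
```

View pics/crop.png

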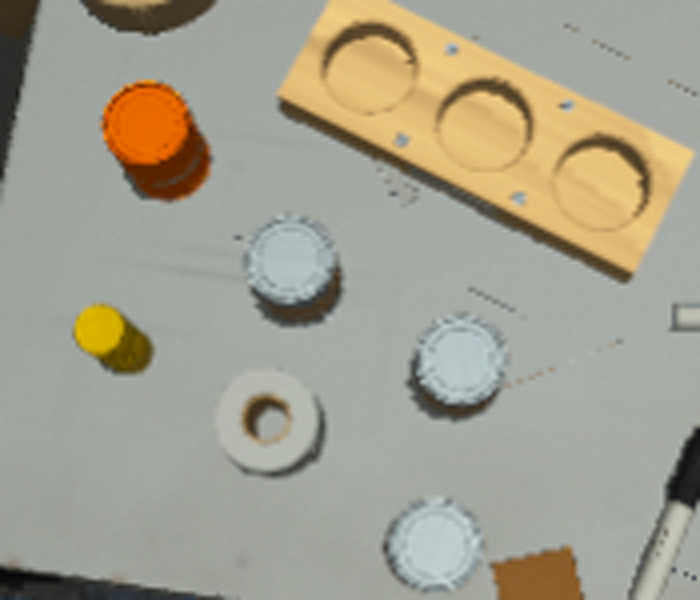

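The crop confirms three grey lids at (242.8,215), (285.3,240.5) and (278.8,286). The roll has a core, and the orange one is excluded. Next I move above the middle tin (T2).

Emit:
arm_command --pt "30 -18 2 0 0 0 0" --pt "38 -22 3 0 0 0 0" --pt "38 -22 3 0 0 0 0" --pt "40 -24 3 0 0 0 0" --pt "40 -24 3 0 0 0 0" --pt "40 -24 3 0 0 0 0" --pt "40 -24 3 0 0 0 0" --pt "40 -22 2 0 0 0 0" --pt "0 0 0 0 0 0 0" --pt "0 0 0 0 0 0 0"

```text
t: 1.4
tool_pos: [0.447, -0.3385, 0.2232]
eef_rot: [0.0, 0.985, 0.172, -0.0]
wrist_force: [-0.4, -0.9, 0.3]
width: 0.0852
finger_force: 0.0
```

Run:
```python
from h import *
print(status.state()["joint_positions"].round(3),pose()[0])
a=cam("scene")["color"]; c=cam("wrist"); print(c["T_tool_cam"].round(3),c["fx"])
print({n:proj(c,P).round().tolist() for n,P in dict(T1=[.493,-.233,.09],T2=[.448,-.337,.09],T3=[.347,-.336,.09],W0=[.58,-.407,.036]).items()})
np.savez("w1.npz",color=c["color"],view=c["view"])
m=np.hstack([cv2.resize(a,(400,300)),cv2.resize(c["color"],(400,300))]); cv2.imwrite("pics/m1.png",m[:,:,::-1])
```

```text
[ 0.574  0.526  0.035  1.796 -0.023  0.82  -0.604] [ 0.44701764 -0.33848056  0.2231722 ]
[[-0.    -0.957 -0.291  0.074]
 [ 1.    -0.     0.     0.001]
 [-0.    -0.291  0.957 -0.128]
 [ 0.     0.     0.     1.   ]] 345.581604141519
{'T1': [[157.0, 104.0]], 'T2': [[272.0, 208.0]], 'T3': [[232.0, 314.0]], 'W0': [[404.0, 76.0]]}
```

View pics/m1.png

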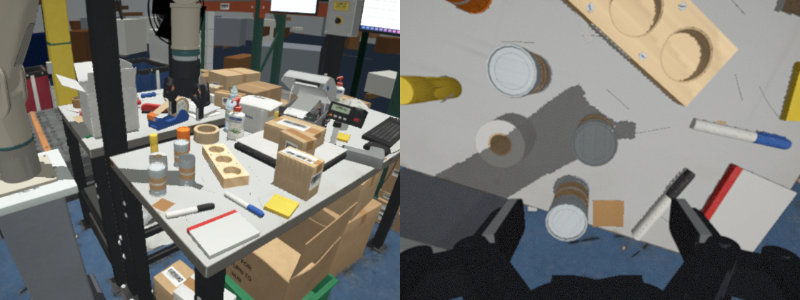

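The left half shows the gripper above the tins, with the post well left of the arm. The right half (wrist) shows T2 at about (276,196) full-scale, T1 (157,98), T3 (234,311), and wells at the upper right. Next is refinement with circle fits.

Run:
```python
from h import *
c=cam("wrist"); g=cv2.medianBlur(cv2.cvtColor(c["color"],cv2.COLOR_RGB2GRAY),5)
C=cv2.HoughCircles(g,cv2.HOUGH_GRADIENT,1,40,param1=100,param2=22,minRadius=22,maxRadius=50)[0]
for x,y,rr in C:
    print((x,y,rr),ray(c,[(x,y)],.09)[0].round(4),ray(c,[(x,y)],.036)[0].round(4))
t=cam("top"); g=cv2.medianBlur(cv2.cvtColor(cv2.resize(t["color"],None,fx=3,fy=3,interpolation=cv2.INTER_CUBIC),cv2.COLOR_RGB2GRAY),5)
C=cv2.HoughCircles(g,cv2.HOUGH_GRADIENT,1,40,param1=100,param2=22,minRadius=28,maxRadius=44)[0]
for x,y,rr in C:
    u=((x-1)/3,(y-1)/3)
    if 220<u[0]<345 and 140<u[1]<300: print("top",u,rr/3,ray(t,[u],.09)[0].round(4),ray(t,[u],.036)[0].round(4))
```

```text
(np.float32(156.5), np.float32(96.5), np.float32(34.9)) [ 0.4977 -0.2321  0.09  ] [ 0.4938 -0.215   0.036 ]
(np.float32(234.5), np.float32(311.5), np.float32(26.6)) [ 0.35   -0.3374  0.09  ] [ 0.3156 -0.3421  0.036 ]
(np.float32(400.5), np.float32(74.5), np.float32(35.5)) [ 0.5693 -0.3891  0.09  ] [ 0.5802 -0.4044  0.036 ]
(np.float32(238.5), np.float32(266.5), np.float32(24.5)) [ 0.3914 -0.3276  0.09  ] [ 0.3655 -0.3303  0.036 ]
(np.float32(273.5), np.float32(198.5), np.float32(33.0)) [ 0.4556 -0.3354  0.09  ] [ 0.443  -0.3397  0.036 ]
top (np.float32(277.16666), np.float32(286.5)) 11.7 [ 0.3458 -0.3335  0.09  ] [ 0.3466 -0.333   0.036 ]
```

Run:
```python
from h import *
c=cam("wrist"); t=cam("top")
def mk(c,P,s,f):
    x,y=proj(c,P)[0].round().astype(int); k=c["color"][y-s:y+s,x-s:x+s].copy()
    k=cv2.resize(k,(390,390),interpolation=cv2.INTER_CUBIC); 
    th=np.linspace(0,6.28,60); ring=np.array(P)+.026*np.c_[np.cos(th),np.sin(th),0*th]
    q=((proj(c,ring)-[x-s,y-s]+.5)*390/(2*s)).astype(int)
    cv2.polylines(k,[q.reshape(-1,1,2)],True,(255,0,0),1); print(x,y); return k
P=[.448,-.336,.09]
cv2.imwrite("pics/c2.png",np.hstack([mk(c,P,60,0),mk(t,P,25,0)])[:,:,::-1])
```

```text
271 208
285 241
```

View pics/c2.png

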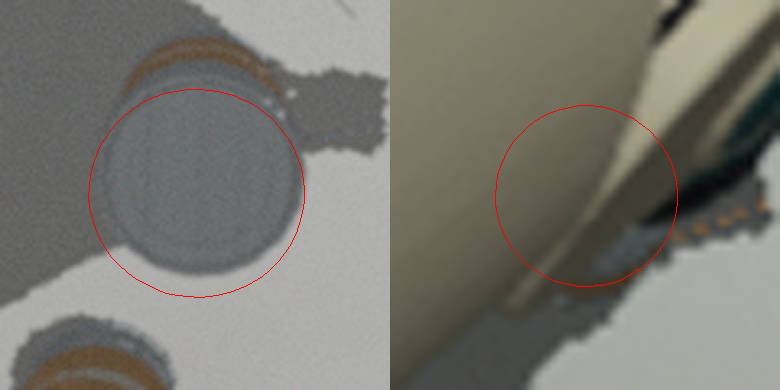

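The crop shows T2's lid (shaded by the gripper) about 3.5 mm toward tool +x of the top-view estimate, so I centre on (0.451,-0.336). The overhead view is blocked by the arm. Next: descend, grip, lift.

Emit:
arm_command --pt "5 -1 20 0 0 0 0" --pt "0 0 35 0 0 0 0" --pt "0 0 40 0 0 0 0" --pt "0 0 35 0 0 0 0" --pt "0 0 25 0 0 0 0" --pt "0 0 13 0 0 0 0" --pt "0 0 0 0 0 0 0" --pt "0 0 0 0 0 0 0"

```text
t: 2.7
tool_pos: [0.4525, -0.336, 0.0563]
eef_rot: [0.001, 0.985, 0.172, 0.001]
wrist_force: [1.1, 0.2, -0.3]
width: 0.0854
finger_force: 0.0
```

Emit:
arm_command --pt "0 0 0 0 0 0 0.3" --pt "0 0 0 0 0 0 0.6" --pt "0 0 0 0 0 0 1" --pt "0 0 0 0 0 0 1" --pt "0 0 0 0 0 0 1" --pt "0 0 0 0 0 0 1" --pt "0 0 0 0 0 0 1"

```text
t: 3.58
tool_pos: [0.4523, -0.3355, 0.0563]
eef_rot: [0.0, 0.985, 0.173, 0.0]
wrist_force: [-0.1, 1.0, 5.8]
width: 0.0509
finger_force: 61.5
```

Emit:
arm_command --pt "0 0 -10 0 0 0 1" --pt "0 0 -30 0 0 0 1" --pt "0 0 -30 0 0 0 1" --pt "0 0 -30 0 0 0 1" --pt "0 0 -10 0 0 0 1" --pt "0 0 0 0 0 0 1" --pt "0 0 0 0 0 0 1" --pt "0 0 0 0 0 0 1" --pt "0 0 0 0 0 0 1"

```text
t: 4.7
tool_pos: [0.4516, -0.3352, 0.1645]
eef_rot: [-0.0, 0.985, 0.173, -0.0]
wrist_force: [1.2, 0.3, -2.2]
width: 0.0505
finger_force: 63.0
```

Run:
```python
from h import *
f=[]
for _ in range(8): eyes.read_camera("top"); f.append(status.state()["wrist_force"])
print(np.mean(f,0),np.std(f,0),loc([.5805,-.4055,.053+.0113]))
```

```text
[ 3.52660741e-02  1.63368599e-03 -2.87686749e+00] [0.41259496 0.64409189 0.54725552] [ 97.1 109.6 101. ]
```

T2 weighs about 0.28 kg, so it is light. Next I move to just short of well 0 for a close look.

Emit:
arm_command --pt "6 18 0 0 0 0 1" --pt "9 28 0 0 0 0 1" --pt "9 28 0 0 0 0 1" --pt "8 24 0 0 0 0 1" --pt "5 11 0 0 0 0 1" --pt "0 0 0 0 0 0 1" --pt "0 0 0 0 0 0 1" --pt "0 0 0 0 0 0 1"

```text
t: 6.1
tool_pos: [0.5234, -0.4247, 0.1654]
eef_rot: [-0.0, 0.985, 0.173, -0.0]
wrist_force: [-0.3, -0.2, -3.7]
width: 0.0512
finger_force: 63.3
```

```bash
cat > wells.py <<'E'
from h import *
c=cam("wrist"); im=c["color"]
hsv=cv2.cvtColor(im,cv2.COLOR_RGB2HSV); 
g=cv2.medianBlur(cv2.cvtColor(im,cv2.COLOR_RGB2GRAY),5)
C=cv2.HoughCircles(g,cv2.HOUGH_GRADIENT,1,60,param1=80,param2=25,minRadius=30,maxRadius=75)[0]
print(proj(c,[[.5805,-.4055,.036],[.607,-.331,.036],[.635,-.255,.036]]).round())
k=im.copy(); th=np.linspace(0,6.28,80)
for W in ([.5805,-.4055],[.607,-.331],[.635,-.255]):
    ring=np.r_[W,.036]+.029*np.c_[np.cos(th),np.sin(th),0*th]
    cv2.polylines(k,[proj(c,ring).round().astype(int).reshape(-1,1,2)],True,(255,0,0),1)
for x,y,rr in C:
    p=ray(c,[(x,y)],.036)[0]; p2=ray(c,[(x+rr,y)],.036)[0]
    if .5<p[0]<.7: print((x,y,rr),p.round(4),np.linalg.norm(p-p2))
import sys
cv2.imwrite(sys.argv[1],k[:,:,::-1])
E
python3 wells.py pics/w.png
```

```text
[[276. 132.]
 [186.  56.]
 [ 81. -37.]]
(np.float32(184.5), np.float32(56.5), np.float32(45.2)) [ 0.6062 -0.3299  0.036 ] 0.030659940023662048
(np.float32(276.5), np.float32(131.5), np.float32(37.2)) [ 0.5811 -0.4054  0.036 ] 0.026901992682253812
```

View pics/w.png

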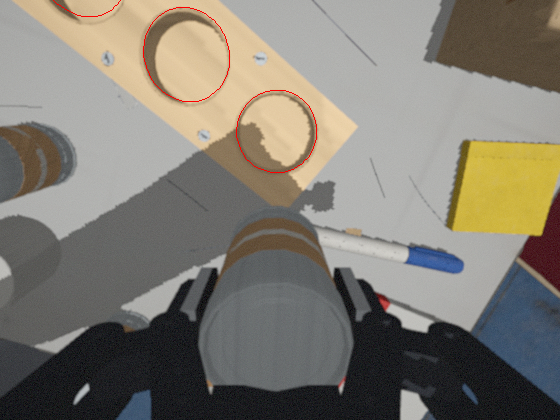

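The rings drawn for wells 0 and 1 sit exactly on the bores at (276,132) and (186,56). The held tin is at (277,335). Next I check the held tin's offset along tool x.

Run:
```python
from h import *
c=cam("wrist");p,q=pose(); th=np.linspace(0,6.28,80); k=c["color"].copy()
for dx,col in ((0,(255,0,0)),(-.004,(0,255,0)),(.004,(0,0,255))):
    ring=np.array([dx,0,-.034])+.026*np.c_[np.cos(th),np.sin(th),0*th]
    cv2.polylines(k,[proj(c,q.apply(ring)+p).round().astype(int).reshape(-1,1,2)],True,col,1)
print(proj(c,q.apply([0,0,-.034])+p)); print(loc([.5808,-.4055,.0643]))
cv2.imwrite("pics/lid.png",cv2.resize(k[210:420,160:400],None,fx=2.5,fy=2.5)[:,:,::-1])
```

```text
[[273.64965183 352.86716266]]
[ 60.4   1.2 101.2]
```

View pics/lid.png

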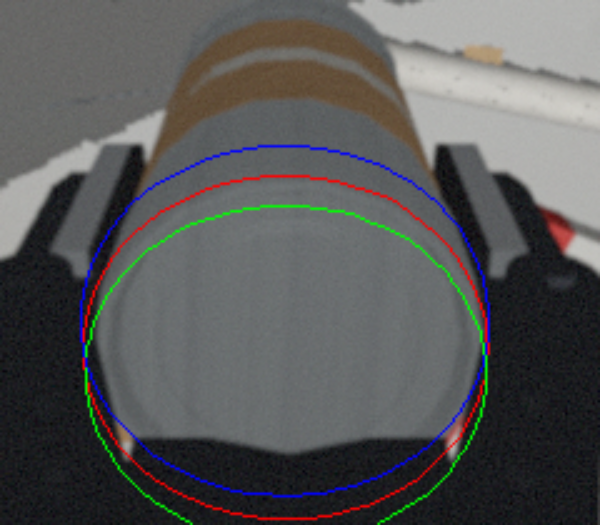

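The held tin's lid matches the zero-offset (red) ring to within about 1 mm. Next I go over well 0 and descend.

Emit:
arm_command --pt "15 0 0 0 0 0 1" --pt "25 1 0 0 0 0 1" --pt "15 0 10 0 0 0 1" --pt "5.5 0 20 0 0 0 1" --pt "0 0 20 0 0 0 1" --pt "0 0 10 0 0 0 1" --pt "0 0 0 0 0 0 1" --pt "0 0 0 0 0 0 1"

```text
t: 7.2
tool_pos: [0.581, -0.4065, 0.1059]
eef_rot: [0.0, 0.985, 0.172, 0.0]
wrist_force: [0.7, 0.0, -2.4]
width: 0.0507
finger_force: 63.3
```

```bash
python3 -c "
from h import *
print(loc([.5808,-.4055,.0643]))"
```

```text
[ 0.1 -1.  41.6]
```

Emit:
arm_command --pt "0.5 -1.5 0 0 0 0 1" --pt "0 0 8 0 0 0 1" --pt "0 0 6 0 0 0 1" --pt "0 0 5 0 0 0 1" --pt "0 0 5 0 0 0 1" --pt "0 0 0 0 0 0 1"

```text
t: 7.95
tool_pos: [0.5806, -0.4039, 0.0806]
eef_rot: [-0.0, 0.985, 0.173, -0.0]
wrist_force: [-0.2, 0.1, -2.6]
width: 0.0513
finger_force: 63.3
```

Emit:
arm_command --pt "0 0 5 0 0 0 1" --pt "0 0 5 0 0 0 1" --pt "0 0 4 0 0 0 1" --pt "0 0 2 0 0 0 1" --pt "0 0 0 0 0 0 1" --pt "0 0 0 0 0 0 1"

```text
t: 8.7
tool_pos: [0.5811, -0.4042, 0.0655]
eef_rot: [0.0, 0.985, 0.173, 0.0]
wrist_force: [-0.3, -0.3, -1.8]
width: 0.051
finger_force: 63.3
```

Emit:
arm_command --pt "0 0 1 0 0 0 1" --pt "0 0 0.5 0 0 0 1" --pt "0 0 0 0 0 0 0.7" --pt "0 0 0 0 0 0 0.4" --pt "0 0 0 0 0 0 0" --pt "0 0 0 0 0 0 0" --pt "0 0 0 0 0 0 0" --pt "0 0 0 0 0 0 0"

```text
t: 9.7
tool_pos: [0.581, -0.4041, 0.0638]
eef_rot: [0.0, 0.985, 0.172, 0.0]
wrist_force: [-0.1, -0.4, -0.4]
width: 0.0853
finger_force: 0.0
```

Emit:
arm_command --pt "0 0 -15 0 0 0 0" --pt "0 0 -35 0 0 0 0" --pt "0 0 -40 0 0 0 0" --pt "0 0 -40 0 0 0 0" --pt "-10 0 -20 0 0 0 0" --pt "0 0 0 0 0 0 0" --pt "0 0 0 0 0 0 0"

```text
t: 10.58
tool_pos: [0.5705, -0.407, 0.2122]
eef_rot: [-0.001, 0.985, 0.172, -0.001]
wrist_force: [-0.2, 0.2, -0.4]
width: 0.0858
finger_force: 0.0
```

Run:
```python
from h import *
c=cam("wrist"); g=cv2.medianBlur(cv2.cvtColor(c["color"],cv2.COLOR_RGB2GRAY),5)
C=cv2.HoughCircles(g,cv2.HOUGH_GRADIENT,1,40,param1=100,param2=22,minRadius=22,maxRadius=50)[0]
for x,y,rr in C: print((x,y,rr),ray(c,[(x,y)],.098)[0].round(4))
print(loc([.350,-.336,.22]),loc([.496,-.2325,.22]))
```

```text
(np.float32(135.5), np.float32(58.5), np.float32(47.1)) [ 0.6406 -0.2873  0.098 ]
(np.float32(206.5), np.float32(125.5), np.float32(28.2)) [ 0.6164 -0.3415  0.098 ]
(np.float32(25.5), np.float32(227.5), np.float32(28.6)) [ 0.5015 -0.2377  0.098 ]
(np.float32(276.5), np.float32(201.5), np.float32(34.4)) [ 0.5826 -0.4041  0.098 ]
(np.float32(82.5), np.float32(203.5), np.float32(28.6)) [ 0.5337 -0.2731  0.098 ]
[-183.5 -141.6   -7.4] [ -11.  -189.3   -7.6]
```

T2 is home in well 0. On to T3.

Emit:
arm_command --pt "-15 -12 0 0 0 0 0" --pt "-28 -22 0 0 0 0 0" --pt "-35 -27 0 0 0 0 0" --pt "-35 -27 0 0 0 0 0" --pt "-35 -27 0 0 0 0 0" --pt "-25 -18 0 0 0 0 0" --pt "-10 -9 0 0 0 0 0" --pt "0 0 0 0 0 0 0" --pt "0 0 0 0 0 0 0"

```text
t: 11.75
tool_pos: [0.3528, -0.3365, 0.2137]
eef_rot: [0.0, 0.985, 0.173, 0.001]
wrist_force: [0.6, -0.0, 0.2]
width: 0.085
finger_force: 0.0
```

```bash
cat > lid.py <<'E'
from h import *
import sys
G=[float(v) for v in sys.argv[1:3]]
c=cam("wrist"); g=cv2.medianBlur(cv2.cvtColor(c["color"],cv2.COLOR_RGB2GRAY),5)
C=cv2.HoughCircles(g,cv2.HOUGH_GRADIENT,1,15,param1=80,param2=14,minRadius=24,maxRadius=40)[0]
for x,y,rr in C:
    p=ray(c,[(x,y)],.09)[0]; e=ray(c,[(x+rr,y)],.09)[0]
    if np.hypot(*(p[:2]-G))<.03: print((x,y,rr),p.round(4),np.linalg.norm(e-p).round(4),loc([p[0],p[1],.0563]))
print(pose()[0],loc(G+[.0563]))
E
python3 lid.py .350 -.336
```

```text
(np.float32(274.5), np.float32(215.5), np.float32(30.2)) [ 0.3522 -0.3369  0.09  ] 0.023 [-8.000e-01  1.000e-01  1.573e+02]
[ 0.35275419 -0.3364983   0.21365028] [ -2.6  -1.5 157.3]
```

Already centred to within 1–2 mm.

Emit:
arm_command --pt "-1.5 0 20 0 0 0 0" --pt "0 0 35 0 0 0 0" --pt "0 0 40 0 0 0 0" --pt "0 0 30 0 0 0 0" --pt "0 0 20 0 0 0 0" --pt "0 0 12 0 0 0 0" --pt "0 0 0 0 0 0 0" --pt "0 0 0 0 0 0 0.5" --pt "0 0 0 0 0 0 1" --pt "0 0 0 0 0 0 1" --pt "0 0 0 0 0 0 1" --pt "0 0 0 0 0 0 1"

```text
t: 13.3
tool_pos: [0.3498, -0.3363, 0.0578]
eef_rot: [-0.0, 0.985, 0.173, 0.0]
wrist_force: [-1.2, 2.8, 4.4]
width: 0.0508
finger_force: 61.6
```

Emit:
arm_command --pt "0 0 0 0 0 0 1" --pt "0 0 0 0 0 0 1" --pt "0 0 -10 0 0 0 1" --pt "0 0 -30 0 0 0 1" --pt "0 0 -30 0 0 0 1" --pt "0 0 -30 0 0 0 1" --pt "0 0 -10 0 0 0 1" --pt "0 0 0 0 0 0 1" --pt "0 0 0 0 0 0 1" --pt "0 0 0 0 0 0 1"

```text
t: 14.55
tool_pos: [0.3492, -0.3362, 0.1657]
eef_rot: [-0.001, 0.985, 0.173, -0.001]
wrist_force: [0.4, 0.1, -6.5]
width: 0.0507
finger_force: 64.4
```

Run:
```python
from h import *
f=[]
for _ in range(8): eyes.read_camera("top"); f.append(status.state()["wrist_force"])
print(np.mean(f,0),np.std(f,0),loc([.607,-.3305,.0643]))
```

```text
[ 0.11120484  0.21043111 -5.54602084] [0.49037686 0.4389424  0.52115305] [244.   81.7 102.4]
```

T3 weighs about 0.56 kg, so it is the heaviest: a heavier T1 would need at least 0.76 kg, which is out of range. I set it back where it stood and fetch T1.

Emit:
arm_command --pt "0 0 15 0 0 0 1" --pt "0 0 30 0 0 0 1" --pt "0 0 30 0 0 0 1" --pt "0 0 17 0 0 0 1" --pt "0 0 8 0 0 0 1" --pt "0 0 4 0 0 0 1" --pt "0 0 2 0 0 0 1" --pt "0 0 1 0 0 0 1" --pt "0 0 0 0 0 0 1" --pt "0 0 0 0 0 0 1"

```text
t: 16.2
tool_pos: [0.3499, -0.3368, 0.0601]
eef_rot: [0.0, 0.985, 0.173, 0.0]
wrist_force: [1.2, 0.5, -5.5]
width: 0.0507
finger_force: 64.4
```

Emit:
arm_command --pt "0 0 1 0 0 0 1" --pt "0 0 1 0 0 0 1" --pt "0 0 0.7 0 0 0 1" --pt "0 0 0 0 0 0 1" --pt "0 0 0 0 0 0 1"

```text
t: 16.82
tool_pos: [0.3498, -0.3367, 0.0578]
eef_rot: [0.0, 0.985, 0.173, 0.0]
wrist_force: [-1.3, 1.6, 5.7]
width: 0.0506
finger_force: 65.5
```

Emit:
arm_command --pt "0 0 0 0 0 0 0.7" --pt "0 0 0 0 0 0 0.4" --pt "0 0 0 0 0 0 0" --pt "0 0 0 0 0 0 0" --pt "0 0 0 0 0 0 0" --pt "0 0 0 0 0 0 0" --pt "0 0 -15 0 0 0 0" --pt "0 0 -35 0 0 0 0" --pt "0 0 -40 0 0 0 0" --pt "0 0 -40 0 0 0 0" --pt "0 0 -25 0 0 0 0" --pt "0 0 0 0 0 0 0"

```text
t: 18.32
tool_pos: [0.3507, -0.3376, 0.2148]
eef_rot: [0.002, 0.985, 0.172, 0.002]
wrist_force: [-0.1, -0.3, -1.0]
width: 0.0856
finger_force: 0.0
```

Emit:
arm_command --pt "15 -4 0 0 0 0 0" --pt "30 -8 0 0 0 0 0" --pt "38 -10 0 0 0 0 0" --pt "38 -11 0 0 0 0 0" --pt "33 -9 0 0 0 0 0" --pt "18 -6 0 0 0 0 0" --pt "0 0 0 0 0 0 0" --pt "0 0 0 0 0 0 0"

```text
t: 19.32
tool_pos: [0.4937, -0.234, 0.2117]
eef_rot: [-0.0, 0.985, 0.172, -0.001]
wrist_force: [-0.6, -0.4, -0.6]
width: 0.0855
finger_force: 0.0
```

```bash
python3 lid.py .496 -.2325
python3 - <<'E'
from h import *
s=status.state(); print(s["joint_positions"].round(3),s["tau"].round(1))
a=cam("scene")["color"]; c=cam("wrist")["color"]
m=np.hstack([cv2.resize(a,(400,300)),cv2.resize(c,(400,300))]); cv2.imwrite("pics/m2.png",m[:,:,::-1])
E
```

```text
(np.float32(271.5), np.float32(206.5), np.float32(34.9)) [ 0.4992 -0.2298  0.09  ] 0.0261 [  6.9  -2.4 155.6]
[ 0.49373696 -0.23432705  0.21190503] [  3.   -0.9 155.6]
[ 0.367  0.522  0.035  1.845 -0.024  0.775 -0.811] [ -0.6 -47.2   0.7 -16.2  -0.   -0.    0. ]
```

View pics/m2.png

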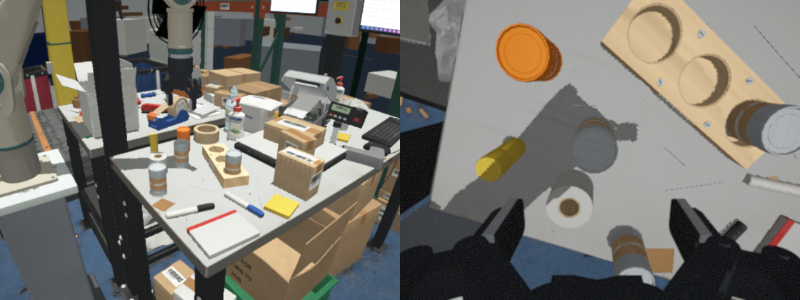

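The left half shows the arm clear of the post, T2 standing in well 0, and T3 standing at the front. The wrist view shows T1 centred at about (271,206) full-scale. Next I grip T1.

Emit:
arm_command --pt "4.5 -1.5 20 0 0 0 0" --pt "0 0 35 0 0 0 0" --pt "0 0 40 0 0 0 0" --pt "0 0 30 0 0 0 0" --pt "0 0 20 0 0 0 0" --pt "0 0 10 0 0 0 0" --pt "0 0 0 0 0 0 0" --pt "0 0 0 0 0 0 0.5" --pt "0 0 0 0 0 0 1" --pt "0 0 0 0 0 0 1" --pt "0 0 0 0 0 0 1" --pt "0 0 0 0 0 0 1"

```text
t: 20.98
tool_pos: [0.4995, -0.2302, 0.0582]
eef_rot: [0.0, 0.985, 0.173, 0.001]
wrist_force: [-1.1, 1.9, 6.4]
width: 0.0509
finger_force: 61.6
```

Emit:
arm_command --pt "0 0 0 0 0 0 1" --pt "0 0 0 0 0 0 1" --pt "0 0 -10 0 0 0 1" --pt "0 0 -30 0 0 0 1" --pt "0 0 -30 0 0 0 1" --pt "0 0 -30 0 0 0 1" --pt "0 0 -10 0 0 0 1" --pt "0 0 0 0 0 0 1" --pt "0 0 0 0 0 0 1" --pt "0 0 0 0 0 0 1"

```text
t: 22.22
tool_pos: [0.4983, -0.2299, 0.166]
eef_rot: [-0.001, 0.985, 0.173, -0.001]
wrist_force: [0.8, 0.2, -2.3]
width: 0.0506
finger_force: 62.8
```

Run:
```python
from h import *
f=[]
for _ in range(8): eyes.read_camera("top"); f.append(status.state()["wrist_force"])
print(np.mean(f,0),np.std(f,0),loc([.607,-.3305,.0643]), status.state()["tau"].round(1))
```

```text
[ 0.05420514  0.15347552 -2.09681772] [0.36776793 0.48469673 0.4367039 ] [ 67.5 131.1 102.7] [ -0.  -50.3   1.1 -14.8   0.    0.    0. ]
```

T1 weighs about 0.2 kg, so it is light. It goes to well 1, stopping short for a look.

Emit:
arm_command --pt "1 18 -5 0 0 0 1" --pt "2 30 -5 0 0 0 1" --pt "2 33 0 0 0 0 1" --pt "2 30 0 0 0 0 1" --pt "1 20 0 0 0 0 1" --pt "0 0 0 0 0 0 1" --pt "0 0 0 0 0 0 1" --pt "0 0 0 0 0 0 1"

```text
t: 23.62
tool_pos: [0.5509, -0.3492, 0.1771]
eef_rot: [-0.001, 0.985, 0.173, -0.0]
wrist_force: [-0.3, -0.5, -1.7]
width: 0.0507
finger_force: 63.0
```

```bash
python3 wells.py pics/w2.png
python3 - <<'E'
from h import *
c=cam("wrist");p,q=pose(); th=np.linspace(0,6.28,80); k=cv2.imread("pics/w2.png")
ring=np.array([0,0,-.032])+.026*np.c_[np.cos(th),np.sin(th),0*th]
cv2.polylines(k,[proj(c,q.apply(ring)+p).round().astype(int).reshape(-1,1,2)],True,(0,0,255),1)
cv2.imwrite("pics/w2.png",k); print(p,loc([.607,-.3305,.0662]))
E
```

```text
[[353. 198.]
 [277. 133.]
 [190.  57.]]
(np.float32(192.5), np.float32(58.5), np.float32(44.1)) [ 0.6349 -0.2567  0.036 ] 0.03135172193823167
(np.float32(371.5), np.float32(214.5), np.float32(39.8)) [ 0.5729 -0.4249  0.036 ] 0.03210348814856905
(np.float32(274.5), np.float32(133.5), np.float32(40.7)) [ 0.6062 -0.3291  0.036 ] 0.030830799154581794
[ 0.5510254  -0.34966422  0.17729555] [ 59.1   1.1 111.1]
```

View pics/w2.png

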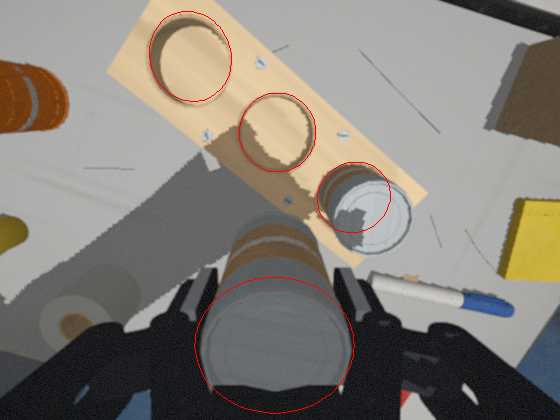

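The ring sits on well 1 at (277,133). The held lid is about 8 px low, meaning the tin is about 2 mm behind along tool x, so I add 2 mm.

Emit:
arm_command --pt "15 0 0 0 0 0 1" --pt "25 0.5 0 0 0 0 1" --pt "16 0 10 0 0 0 1" --pt "5 0 20 0 0 0 1" --pt "0 0 20 0 0 0 1" --pt "0 0 15 0 0 0 1" --pt "0 0 0 0 0 0 1" --pt "0 0 0 0 0 0 1"

```text
t: 24.72
tool_pos: [0.6086, -0.331, 0.1126]
eef_rot: [0.0, 0.985, 0.172, 0.0]
wrist_force: [0.8, 0.3, -1.5]
width: 0.0509
finger_force: 63.0
```

```bash
python3 -c "
from h import *
print(loc([.607,-.3305,.0662]))"
```

```text
[-1.4 -1.1 46.4]
```

Emit:
arm_command --pt "0.5 -1.7 4 0 0 0 1" --pt "0 0 8 0 0 0 1" --pt "0 0 6 0 0 0 1" --pt "0 0 5 0 0 0 1" --pt "0 0 5 0 0 0 1" --pt "0 0 0 0 0 0 1"

```text
t: 25.48
tool_pos: [0.6081, -0.3284, 0.0835]
eef_rot: [-0.0, 0.985, 0.172, -0.0]
wrist_force: [-0.1, 0.0, -1.3]
width: 0.0506
finger_force: 63.0
```

Emit:
arm_command --pt "0 0 5 0 0 0 1" --pt "0 0 5 0 0 0 1" --pt "0 0 4 0 0 0 1" --pt "0 0 2 0 0 0 1" --pt "0 0 1 0 0 0 1" --pt "0 0 0 0 0 0 1" --pt "0 0 0 0 0 0 1"

```text
t: 26.35
tool_pos: [0.6086, -0.3286, 0.0673]
eef_rot: [0.0, 0.985, 0.173, 0.0]
wrist_force: [-0.1, -0.5, -1.6]
width: 0.0507
finger_force: 63.0
```

Emit:
arm_command --pt "0 0 1 0 0 0 1" --pt "0 0 0.5 0 0 0 1" --pt "0 0 0 0 0 0 1" --pt "0 0 0 0 0 0 1"

```text
t: 26.85
tool_pos: [0.6087, -0.3287, 0.0663]
eef_rot: [0.0, 0.985, 0.173, 0.0]
wrist_force: [-2.4, 2.0, 5.0]
width: 0.0512
finger_force: 63.4
```

Emit:
arm_command --pt "0 0 0 0 0 0 0.7" --pt "0 0 0 0 0 0 0.4" --pt "0 0 0 0 0 0 0" --pt "0 0 0 0 0 0 0" --pt "0 0 0 0 0 0 0" --pt "0 0 0 0 0 0 0" --pt "0 0 -15 0 0 0 0" --pt "0 0 -35 0 0 0 0" --pt "0 0 -40 0 0 0 0" --pt "0 0 -40 0 0 0 0" --pt "0 0 -20 0 0 0 0" --pt "0 0 0 0 0 0 0"

```text
t: 28.35
tool_pos: [0.6097, -0.3293, 0.2187]
eef_rot: [0.002, 0.985, 0.172, 0.002]
wrist_force: [0.2, -0.6, -0.8]
width: 0.0852
finger_force: 0.0
```

Emit:
arm_command --pt "-15 -5 0 0 0 0 0" --pt "-30 -10 0 0 0 0 0" --pt "-38 -13 0 0 0 0 0" --pt "-40 -13 0 0 0 0 0" --pt "-40 -13 0 0 0 0 0" --pt "-38 -12 0 0 0 0 0" --pt "-30 -9 0 0 0 0 0" --pt "-15 -5 0 0 0 0 0" --pt "0 0 0 0 0 0 0" --pt "0 0 0 0 0 0 0"

```text
t: 29.6
tool_pos: [0.3515, -0.3369, 0.2156]
eef_rot: [0.0, 0.985, 0.173, 0.001]
wrist_force: [0.4, 0.3, -0.4]
width: 0.0852
finger_force: 0.0
```

```bash
python3 lid.py .350 -.3365
```

```text
[ 0.35148495 -0.33683485  0.21554823] [ -1.4  -0.9 159.2]
```

Emit:
arm_command --pt "-1 0 20 0 0 0 0" --pt "0 0 35 0 0 0 0" --pt "0 0 40 0 0 0 0" --pt "0 0 32 0 0 0 0" --pt "0 0 20 0 0 0 0" --pt "0 0 11 0 0 0 0" --pt "0 0 0 0 0 0 0" --pt "0 0 0 0 0 0 0.5" --pt "0 0 0 0 0 0 1" --pt "0 0 0 0 0 0 1" --pt "0 0 0 0 0 0 1" --pt "0 0 0 0 0 0 1"

```text
t: 31.15
tool_pos: [0.3493, -0.3375, 0.0586]
eef_rot: [0.0, 0.985, 0.173, 0.001]
wrist_force: [0.0, 1.1, 5.8]
width: 0.0508
finger_force: 61.6
```

Emit:
arm_command --pt "0 0 0 0 0 0 1" --pt "0 0 0 0 0 0 1" --pt "0 0 -10 0 0 0 1" --pt "0 0 -25 0 0 0 1" --pt "0 0 -35 0 0 0 1" --pt "0 0 -35 0 0 0 1" --pt "0 0 -35 0 0 0 1" --pt "0 0 -35 0 0 0 1" --pt "0 0 -20 0 0 0 1" --pt "0 0 -8 0 0 0 1" --pt "0 0 0 0 0 0 1" --pt "0 0 0 0 0 0 1"

```text
t: 32.65
tool_pos: [0.3482, -0.3367, 0.2595]
eef_rot: [-0.001, 0.985, 0.173, -0.001]
wrist_force: [0.8, -0.7, -6.0]
width: 0.0507
finger_force: 64.1
```

Emit:
arm_command --pt "0 0 0 0 0 0 1" --pt "0 0 0 0 0 0 1" --pt "0 0 0 0 0 0 1" --pt "0 0 0 0 0 0 1"

```text
t: 33.15
tool_pos: [0.3489, -0.3373, 0.2605]
eef_rot: [-0.0, 0.985, 0.173, -0.0]
wrist_force: [-0.1, 0.3, -6.4]
width: 0.051
finger_force: 64.1
```

Run:
```python
from h import *
a=cam("scene")["color"]; c=cam("wrist")["color"]; s=status.state(); print(s["tool_pos"],s["wrist_force"],s["width"],s["t"])
m=np.hstack([cv2.resize(a[100:370,100:460],(400,300)),cv2.resize(c,(400,300))]); cv2.imwrite("pics/end.png",m[:,:,::-1])
```

```text
[ 0.34892344 -0.33730058  0.26061386] [-0.26130498  0.32553927 -5.42442689] 0.050688033068013054 33.25
```

View pics/end.png

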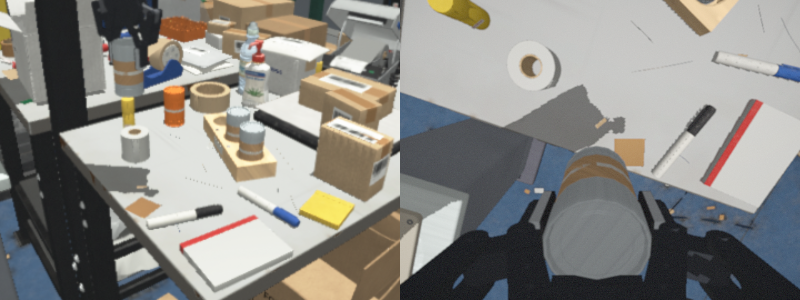

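The scene half shows both light tins seated in wells at (237,122) and (251,140), the bystanders in place, and the heavy tin held upright at (127,60). Its underside is about 20 cm up. I hand the job in.

```bash
python3 -c "
from station import order
print(order.job_done())"
```

```text
the job is handed in; nothing more can be done
None
```

The job is handed in at 33 s: the two lighter tins (about 0.28 and 0.2 kg) stand released in wells 0 and 1, and the heaviest (about 0.56 kg) is held upright and still, its underside about 20 cm above the bench.

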